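# Load a vial and index the carousel

## Task

Stand the blue-labelled vial in the empty blue pocket of the sample carousel and let go of it. Then push the carousel's spoke round, counterclockwise seen from above, until it meets the brass stop screw, keep it lightly pressed there for a second, and leave it resting against the screw. Be gentle: never push the carousel or lean on the stop with more than about 15 N, and leave the other things on the worktop where they are.

Things in the scene. Friction and masses are not known exactly. Their poses are not given: they have to be found in the camera images.
- vial_centre (a point): Centre of the loose glass vial with a blue label and a grey cap, 55 mm tall, half-way up (27.5 mm above its foot); body 22.6 mm across up to 36 mm from the foot, cap 16.6 mm across above that. z is its axis. About 20 g.
- vial: The same vial; origin at the centre of its foot, z up along its axis.
- station: Fixed white round foot of the carousel, 250 mm across, 10 mm high; origin at its underside on the turning axis, z up. On its rim stands a grey reader head, 24 x 44 mm, top 70 mm above the worktop, 113 mm from the axis, 0.258 rad counterclockwise of the foot's x axis; at the stop the pocket faces it.
- carousel: White turntable, 156 mm across, turning freely about a vertical axis with 0.08 N m of friction (stays where left). Origin on the axis, 14 mm above the worktop; x along its aluminium spoke (14 mm wide, out to 118 mm, 16 to 26 mm above the worktop), z up. Two clear vials fixed on it 60 degrees either side of the spoke, 50 mm out, reach 72 mm up. It starts 50 to 100 degrees before the stop.
- peg (a point): On the axis of the upright round peg near the spoke's end, 12 mm across with a blue cap 14 mm across over its top 12 mm; 105 mm from the turning axis, 54 mm above the worktop; the peg's top is 74 mm above the worktop. Axes as the carousel's.
- pocket (a point): Centre of the inner floor of the empty blue pocket, an open cup, 27 mm inside, 33 mm outside, 16 mm deep; the floor is 25 mm and the rim 41 mm above the worktop; 50 mm from the turning axis, opposite the spoke (at -x of the carousel).
- stop_post: Dark steel block, 20 x 18 mm, 10 to 40 mm above the worktop; origin at its underside, x away from the turning axis, y the way the spoke comes round. Its rigid brass screw (tip 12 mm across, 24 mm above the worktop) points to -y and meets the spoke 95 mm from the axis, 11 mm before the spoke's centre line. The tip stands 27 to 45 mm from the origin: set anew each time, not measured, to be felt for.
- red_vial: Glass vial with a red stripe and a white cap, 29 mm across, 50 mm tall; leave alone; origin at its foot.
- jar: Open clear glass jar, 54 mm across, 70 mm tall; leave alone; origin at its foot.
- carton: Pale closed carton, 50 x 60 x 47 mm; leave alone; origin under its centre.
There are look-alikes about, which are no part of the job. Leave any purple look-alike of the vial alone.

How it is judged:
By the outcome, as a careful person would: the job done as asked, in the order asked, and still so for the second after the job is handed in, with the robot touching nothing.
It also fails if it takes over 72 s, if anything falls off the work surface, if the arm or the gripper's body presses on something with over 40 N, if the wrist force passes 120 N, or if a joint passes its speed limit or range.

## Robot

A 6-joint arm with a two-finger parallel gripper is mounted at the origin on a cart in front of the work surface, level with it; the furniture and walls round the work are solid. World frame = base frame: x ahead of the robot, y to its left, z up, the work surface at z = 0. Lengths are in m, angles in rad, forces in N, time in s.
With the tool pointing down it reaches from about 0.35 to 0.775 m from the base axis. Payload 5.5 kg.
Tool frame: the origin (TCP) lies midway between the tips of the shut fingers; the grasp point (between the pads) lies 19 mm behind it; z points along the fingers, y is the line along which they close (so a half turn about z gives the same grasp; the last joint's range is limited). The gripper opens to 85 mm and grips with 20 to 120 N. Pads are 22 mm wide; open, the fingers measure 114 mm over their backs; the gripper's body (76 mm by 85 mm) begins 54 mm behind the grasp point. The pads swing forward as they close: fully open they stand 13 mm farther back than shut.
Start: joints at [-1.339, 0.313, 0.046, 1.304, 0, 1.431], TCP at [0.209, -0.536, 0.209] pointing down, gripper open.
Joint ranges: [-2.76, 2.76], [-0.86, 1.69], [-1.03, 1.26], [-2.2, 2.34], [-1.47, 1.5], [-3.14, 3.14]. Speed limits (rad/s): [2.57, 2.57, 3.14, 3.14, 3.14, 3.14].

## Interface

Orientations are given as a unit quaternion [w, x, y, z].
In Python, from workcell import telemetry, imaging, env gives the robot as it stands. The module is installed in compiled form; this text tells all that it offers.
- The arm moves only by the tool step_arm, never from a script. Its argument "moves" is a list of rows, each a list of 3 entries, a list of its own where there are three numbers: the shift along the tool's x, y, z in mm, then the turn, a rotation vector about the tool's x, y, z in rad, then the finger opening in mm, from 0 to 85.4. A call has 1 to 8 rows; each row is the pose to reach, as a shift and turn from the pose commanded when the call began, along the tool's axes at that moment; what a row does not reach only later rows make up. A row lasts 1/12 s, in which the tool goes at most 41.7 mm and 7.16 degrees, less where a joint would pass 70% of its speed; a pose out of reach is approached as far as the arm can. A call with a gripper value outside its range is refused whole. The fingers move at their own pace and stop on an object; "grip_force" is the grip in N (left out, the last holds). Time passes only in rows, so rows that repeat a pose let the fingers close. It gives the time, the measured TCP pose, the force, the opening and the grip force at its end, in the units of the state.
- telemetry.get_state(): the state, without advancing time (a new reading comes with each control period).
- imaging.read_camera(name): name is "scene" or "top" or "wrist"; returns the picture (400x640x3 uint8, red, green, blue); there is no depth.
- imaging.camera_params(name): a dict with "camera_matrix" (3x3 intrinsics, pixels), "pose" (4x4, takes a point from camera to world coordinates). Camera axes: x right, y up, looking along -z (the intrinsics and any distortion apply to the point x, -y, -z); pixel columns grow to the right and rows downward; lengths in m; the calibration is good to about 2 mm. A picture is of the moment at which its call begins: read the wrist's pose just before it. camera_params takes no time and is no camera call; for the wrist camera it gives the pose at the moment of the call.
- env.hand_in(): hands the job in; it is judged then, once.
The state is a dict: "clock": time; "joint_pos": joint angles; "qvel": joint speeds; "tau": joint torques, N m; "tcp_pos": TCP position; "orientation": TCP orientation; "wrist_force": force on the tool from outside, world axes, zero at the start; "ft_torque": the same for the moment, N m; "finger_gap": finger opening in m; "grip_force": force on a finger pad.
Only numpy, scipy, OpenCV 4.12 (cv2) and the standard library are available. Lean on these libraries where they do the work, as an engineer would, in place of code of your own. Each camera call takes 0.05 s, during which the arm holds its last target. There are 200 camera calls.

## Working session

There is one attempt and no reset: what is moved stays moved. The work goes in short steps, Python scripts to look and compute and a tool call to move; the robot and the scene stay as the last step left them, time stands still between calls to the robot, and variables do not carry over. Pictures are saved under pics/ and viewed, at most 10 in all, crops included, and the job is handed in when it is done.

Besides the shell and the picture viewer there is one more tool, called as name(argument=value, ...), one argument or row to a line, values as JSON. step_arm: Moves the arm, as the interface text tells. Its arguments: {"type":"object","properties":{"moves":{"type":"array"},"grip_force":{"type":"number"}},"required":["moves"]}

```bash
mkdir -p pics
cat > h.py <<'E'
import numpy as np, cv2
from workcell import telemetry, imaging, env
from scipy.spatial.transform import Rotation as R
def grab(n,f=None):
    p=imaging.camera_params(n); im=imaging.read_camera(n)
    if f: cv2.imwrite('pics/'+f,im[:,:,::-1])
    return im,p
def ray(p,u,v):
    K=np.array(p['camera_matrix']);T=np.array(p['pose'])
    d=np.linalg.solve(K,[u,v,1]); d=np.array([d[0],-d[1],-d[2]])
    return T[:3,3],T[:3,:3]@d
def onz(p,u,v,z):
    o,d=ray(p,u,v); return o+d*(z-o[2])/d[2]
def proj(p,X):
    K=np.array(p['camera_matrix']);T=np.array(p['pose'])
    c=T[:3,:3].T@(np.array(X)-T[:3,3]); q=K@[c[0],-c[1],-c[2]]; return q[:2]/q[2]
def tool(X):
    s=telemetry.get_state(); q=s['orientation']; r=R.from_quat([q[1],q[2],q[3],q[0]])
    return r.inv().apply(np.array(X)-s['tcp_pos'])*1000
E
python3 - <<'E'
from h import *
a,p=grab('top','top.png');b,q=grab('scene','scene.png')
for x in(p,q):print({k:np.round(v,3).tolist() if not isinstance(v,str) else v for k,v in x.items()})
print(telemetry.get_state())
E
```

```text
{'camera_matrix': [[474.563, 0.0, 322.567], [0.0, 474.563, 199.307], [0.0, 0.0, 1.0]], 'pose': [[-0.016, 0.995, -0.096, 0.374], [-0.999, -0.019, -0.026, -0.09], [-0.028, 0.095, 0.995, 1.396], [0.0, 0.0, 0.0, 1.0]]}
{'camera_matrix': [[411.929, 0.0, 318.198], [0.0, 411.929, 199.8], [0.0, 0.0, 1.0]], 'pose': [[0.488, 0.478, -0.731, -0.214], [-0.873, 0.271, -0.406, -0.491], [0.004, 0.836, 0.549, 0.6], [0.0, 0.0, 0.0, 1.0]]}
{'clock': 0.1, 'joint_pos': array([-1.33859395e+00,  3.13923876e-01,  4.51096247e-02,  1.30359683e+00,
        1.29490868e-06,  1.43121953e+00]), 'qvel': array([-0.00012053, -0.00245887,  0.00095498,  0.00120293, -0.00101772,
        0.00044087]), 'tau': array([ 1.90896426e-03, -4.81726098e+01,  2.99243546e+01,  1.28018091e-02,
       -1.14571258e-04, -3.76708840e-06]), 'tcp_pos': array([ 0.20877455, -0.53524381,  0.20850584]), 'orientation': array([-8.06541028e-04,  9.82771905e-01,  1.84820807e-01, -3.67317452e-05]), 'wrist_force': array([-1.67978881,  0.52017716,  0.75964807]), 'ft_torque': array([0.02763895, 0.03482367, 0.00820797]), 'grip_force': 0.0, 'finger_gap': 0.08562647633947973}
```

View pics/top.png

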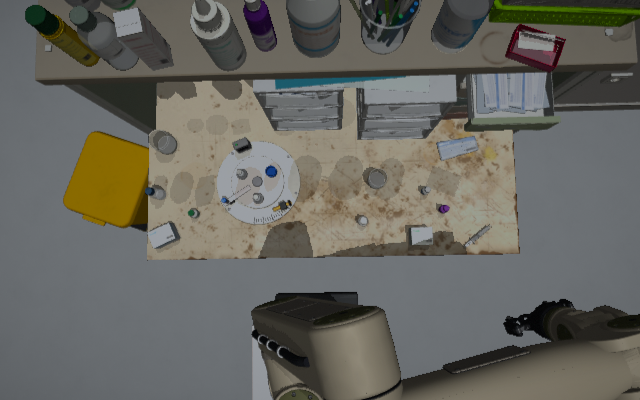

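View pics/scene.png

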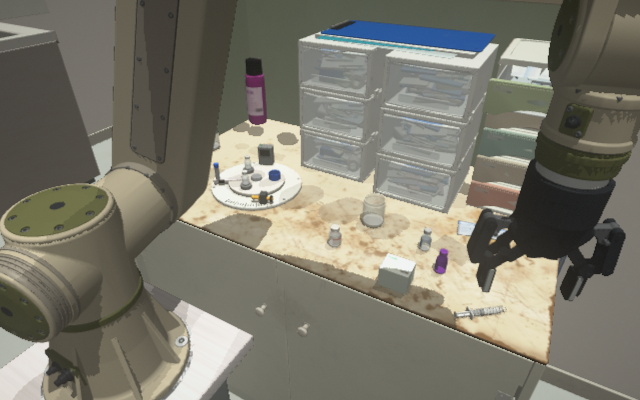

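Top view: candidates for the vial are at (424,189), purple at (443,209), white-capped at (362,220), and small ones at (193,213) and (154,191). The carousel is at (257,182), with the pocket at (271,171), the peg at about (226,200) and the stop at about (284,207). I'll check these in one close crop.

Run:
```python
from h import *
a=cv2.imread('pics/top.png');b=cv2.imread('pics/scene.png')
r=lambda im,x,y,w,h,W,H:cv2.resize(im[y:y+h,x:x+w],(W,H),interpolation=cv2.INTER_CUBIC)
t=np.hstack([r(a,205,130,100,100,400,400),r(b,320,190,140,140,400,400)])
d=np.hstack([r(a,345,165,110,55,400,200),r(b,205,140,100,75,267,200),r(a,140,170,66,100,133,200)])
cv2.imwrite('pics/crop.png',np.vstack([t,d]))
```

```text
(no output)
```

View pics/crop.png

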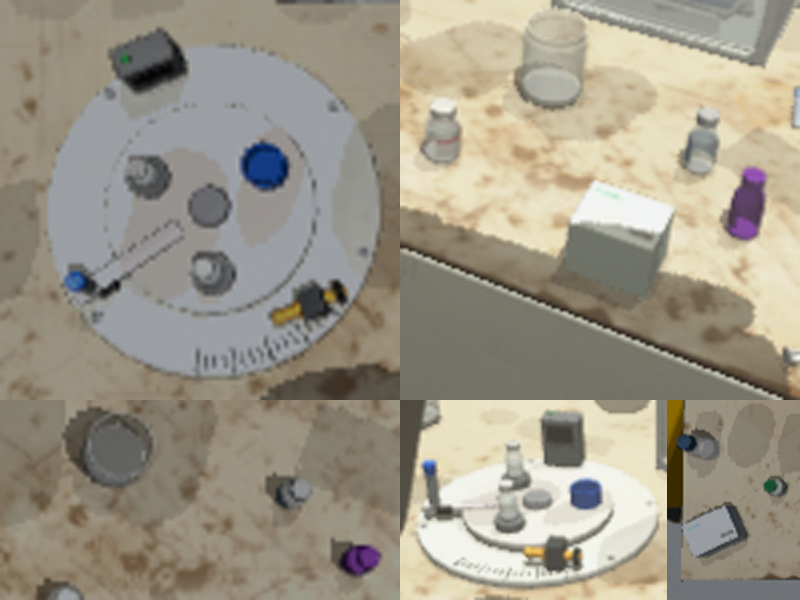

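Run:
```python
from h import *
p=imaging.camera_params('top');q=imaging.camera_params('scene')
for n,u,v,z in [('vialcap',426.7,189.7,.055),('pocketrim',271.2,171.2,.041),('hub',257.2,181.5,.024),('foot',258.5,182.9,.010),('reader',242,144.5,.07),('peg',223.8,200.2,.074),('post',283.5,205,.04),('tip',273.5,209.5,.03),('purple',443,209,.05),('red',362,220,.05),('carton',421,236,.047),('jar',375,178,.07)]:
    print(n,onz(p,u,v,z).round(4))
print('scene vial foot..', onz(q,425.5,230.5,.055).round(4), onz(q,441,256,.0).round(3))
c=onz(p,258.5,182.9,.010)
f=lambda a:np.degrees(np.arctan2(*(a-c)[1::-1]))
for n,u,v,z in [('pocket',271.2,171.2,.041),('reader',242,144.5,.07),('peg',223.8,200.2,.074),('post',283.5,205,.04),('tip',273.5,209.5,.03)]:
  X=onz(p,u,v,z);print(n,f(X),np.hypot(*(X-c)[:2]))
w,pw=grab('wrist','w0.png'); print(np.round(pw['pose'],3).tolist(),np.round(pw['camera_matrix'],1).tolist()); print(proj(pw,onz(p,426.7,189.7,.055)), tool([*onz(p,426.7,189.7,.055)[:2],.1]))
```

```text
vialcap [ 0.5251 -0.3492  0.055 ]
pocketrim [0.5893 0.0936 0.041 ]
hub [0.5624 0.1372 0.024 ]
foot [0.5601 0.1357 0.01  ]
reader [0.6635 0.1728 0.07  ]
peg [0.5044 0.2236 0.074 ]
post [0.4906 0.0588 0.04  ]
tip [0.4789 0.0891 0.03  ]
purple [ 0.4699 -0.3939  0.05  ]
red [ 0.4429 -0.1648  0.05  ]
carton [ 0.3949 -0.3299  0.047 ]
jar [ 0.5593 -0.2031  0.07  ]
scene vial foot.. [ 0.5194 -0.3502  0.055 ] [ 0.52  -0.393  0.   ]
pocket -55.20054242379406 0.05124872339555772
reader 19.761232975082677 0.10984640228364889
peg 122.38298401006662 0.1040620767965759
post -132.14430971833403 0.10363711948870984
tip -150.1523043564724 0.09363383856856002
[[0.363, 0.891, 0.271, 0.277], [-0.932, 0.348, 0.103, -0.507], [-0.002, -0.29, 0.957, 0.374], [0.0, 0.0, 0.0, 1.0]] [[311.3, 0.0, 318.3], [0.0, 311.3, 200.2], [0.0, 0.0, 1.0]]
[ 239.35006134 -317.49063528] [362.23780203 -58.27250628 108.74648224]
```

View pics/w0.png

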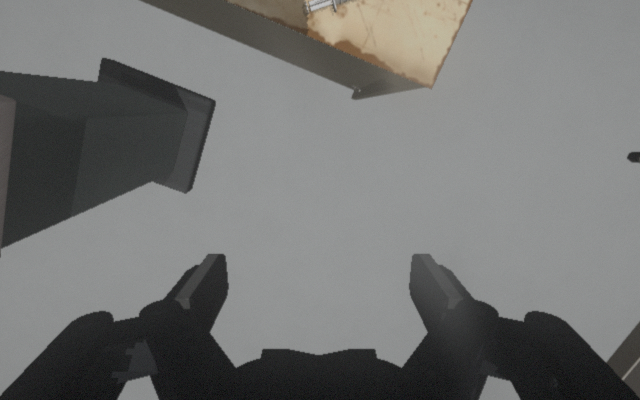

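The vial is at top (424,189) / scene (426,240): glass with a grey cap, and the purple one is the look-alike. The spoke sits at about 123° and the stop at about 198°. The wrist view shows only the fingers and a corner of the worktop. Next I move above the vial.

step_arm(
  moves=[
    [[362, -58, 55], [0, 0, -0.314], 60],
    [[362, -58, 55], [0, 0, -0.314], 60],
    [[362, -58, 55], [0, 0, -0.314], 60],
    [[362, -58, 55], [0, 0, -0.314], 60],
    [[362, -58, 55], [0, 0, -0.314], 60],
    [[362, -58, 55], [0, 0, -0.314], 60],
    [[362, -58, 55], [0, 0, -0.314], 60],
    [[362, -58, 55], [0, 0, -0.314], 60],
  ],
  grip_force=25,
)

```text
clock: 0.82
tcp_pos: [0.4946, -0.3674, 0.1593]
orientation: [-0.0, 0.942, 0.336, -0.0]
wrist_force: [-0.5, -0.9, -0.2]
finger_gap: 0.0596
grip_force: 0.0
```

step_arm(
  moves=[
    [[34, -5, 5], [0, 0, 0], 60],
    [[34, -5, 5], [0, 0, 0], 60],
    [[34, -5, 5], [0, 0, 0], 60],
  ],
)

```text
clock: 1.07
tcp_pos: [0.5172, -0.3414, 0.1538]
orientation: [-0.001, 0.941, 0.338, -0.001]
wrist_force: [-0.5, -0.1, 0.3]
finger_gap: 0.0602
grip_force: 0.0
```

Run:
```python
from h import *
s=telemetry.get_state();print(s['clock'],s['tcp_pos'],s['orientation'],s['finger_gap'])
w,pw=grab('wrist','w1.png')
X=np.array([.525,-.349,.055]);print(proj(pw,X),proj(pw,[.525,-.349,0]),tool(X))
```

```text
1.0667 [ 0.51719849 -0.34138176  0.15377389] [-8.36470249e-04  9.41111598e-01  3.38094539e-01 -5.86020910e-04] 0.06021792667650619
[332.95275422 192.30213067] [330.7403218  178.36019113] [ 2.7060918  10.40951071 99.23656107]
```

View pics/w1.png

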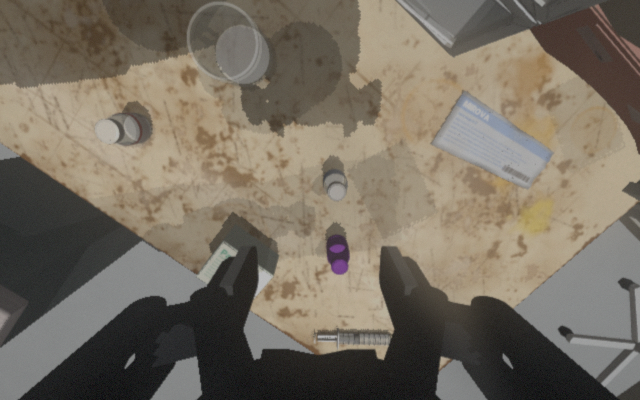

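The wrist view shows the vial at (336,188), with its cap at about (337,192), between the fingers. The purple one is at (338,255), and the prediction agrees to 4 px. I'll refine the cap position and compute the shift.

Run:
```python
from h import *
pw=imaging.camera_params('wrist');im=cv2.imread('pics/w1.png')
g=cv2.cvtColor(im[150:225,300:375],cv2.COLOR_BGR2HSV)
m=((g[...,1]<45)&(g[...,2]>95)).astype(np.uint8)
n,l,st,c=cv2.connectedComponentsWithStats(m)
for i in range(1,n):
  if st[i,4]>20:print(st[i],c[i]+[300,150])
cv2.imwrite('pics/w1c.png',np.hstack([cv2.resize(im[150:225,300:375],None,fx=6,fy=6,interpolation=2),cv2.cvtColor(cv2.resize(m*255,(300,300)),8).repeat(1,0) if 0 else np.zeros((450,10,3),np.uint8)]))
for u,v in[(337,191),(337,193)]:
  X=onz(pw,u,v,.055);print(X.round(4),tool([*X[:2],.02]).round(1))
```

```text
[ 23  18  25  34 539] [335.90723562 186.04823748]
[ 0.5273 -0.3525  0.055 ] [  2.3  14.6 134.2]
[ 0.5259 -0.3537  0.055 ] [  0.5  14.7 134.2]
```

View pics/w1c.png

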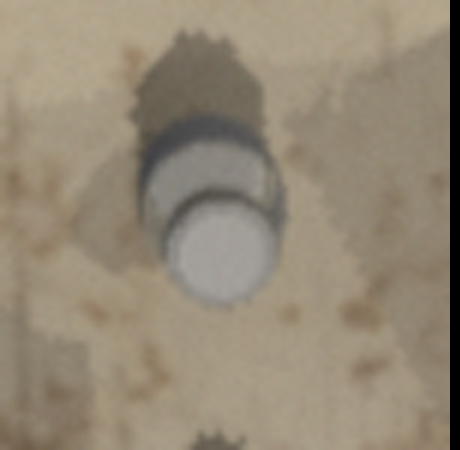

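The crop shows the cap centre at (336.8,191.3), so the shift is (2, 14.5) mm.

step_arm(
  moves=[
    [[2, 14.5, 30], [0, 0, 0], 60],
    [[2, 14.5, 60], [0, 0, 0], 60],
    [[2, 14.5, 60], [0, 0, 0], 60],
    [[2, 14.5, 60], [0, 0, 0], 60],
  ],
)

```text
clock: 1.45
tcp_pos: [0.5246, -0.3534, 0.0935]
orientation: [-0.002, 0.942, 0.335, -0.001]
wrist_force: [1.2, 0.0, 0.6]
finger_gap: 0.0597
grip_force: 0.0
```

Run:
```python
from h import *
print(tool([.5271,-.3527,.02]).round(1))
```

```text
[ 2.5  1.4 73.5]
```

step_arm(
  moves=[
    [[2.5, 1, 30], [0, 0, 0], 60],
    [[2.5, 1, 55], [0, 0, 0], 60],
    [[2.5, 1, 73], [0, 0, 0], 60],
    [[2.5, 1, 73], [0, 0, 0], 60],
    [[2.5, 1, 73], [0, 0, 0], 35],
    [[2.5, 1, 73], [0, 0, 0], 26],
  ],
)

```text
clock: 1.95
tcp_pos: [0.5305, -0.3542, 0.0245]
orientation: [0.002, 0.942, 0.336, 0.001]
wrist_force: [0.5, -0.2, 0.2]
finger_gap: 0.0368
grip_force: 0.0
```

step_arm(
  moves=[
    [[0, 0, 0], [0, 0, 0], 15],
    [[0, 0, 0], [0, 0, 0], 15],
    [[0, 0, 0], [0, 0, 0], 15],
    [[0, 0, 0], [0, 0, 0], 15],
    [[0, 0, 0], [0, 0, 0], 15],
  ],
  grip_force=25,
)

```text
clock: 2.37
tcp_pos: [0.5309, -0.3537, 0.0242]
orientation: [0.002, 0.942, 0.336, 0.001]
wrist_force: [-0.5, -0.6, 6.0]
finger_gap: 0.0155
grip_force: 16.4
```

Run:
```python
from h import *
w,pw=grab('wrist')
im=w[150:400,200:440,::-1];s,_=grab('scene'); s=s[190:310,360:480,::-1]
cv2.imwrite('pics/g1.png',np.hstack([cv2.resize(im,(384,400)),cv2.resize(s,(400,400),interpolation=2)]))
```

```text
(no output)
```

View pics/g1.png

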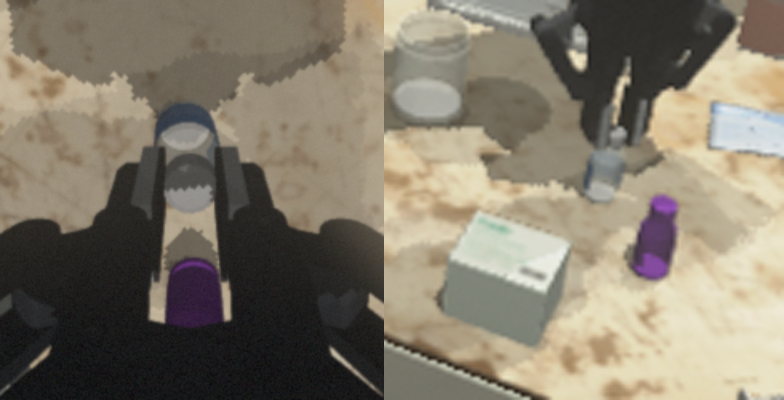

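Run:
```python
from h import *
s=telemetry.get_state();print(s['clock'],s['tcp_pos'],s['wrist_force'].round(1),s['ft_torque'].round(2),s['grip_force'],s['finger_gap'])
pw=imaging.camera_params('wrist');q=imaging.camera_params('scene')
c=s['tcp_pos'];o=s['orientation'];r=R.from_quat([o[1],o[2],o[3],o[0]])
for n,t in[('tcp',[0,0,0]),('grasp',[0,0,-.019]),('cap',[0,0,-.031]),('padL',[0,-.008,-.0]),('padR',[0,.008,-.0])]:
  X=c+r.apply(t);a=proj(pw,X);b=proj(q,X);print(n,((a-[200,150])*1.6).round(),((b-[360,190])*400/120+[384,0]).round())
# vial axis from crop pixels
for n,u,v,z in [('wcap',188,188,.055),('wfoot?',188,130,.0)]:
  print(n,onz(pw,u/1.6+200,v/1.6+150,z).round(4))
for n,u,v,z in [('scap',617,131,.055),('sfoot',602,190,0)]:
  print(n,onz(q,(u-384)*.3+360,v*.3+190,z).round(4))
```

```text
2.4667 [ 0.53091224 -0.35371292  0.02417031] [-0.8  0.6  7.3] [ 0.07  0.13 -0.07] 16.357081532478333 0.015352805814666099
tcp [194. 144.] [606. 164.]
grasp [195. 168.] [610. 142.]
cap [195. 186.] [613. 127.]
padL [172. 144.] [594. 165.]
padR [216. 144.] [617. 163.]
wcap [ 0.5288 -0.3525  0.055 ]
wfoot? [ 0.5258 -0.355   0.    ]
scap [ 0.5284 -0.3573  0.055 ]
sfoot [ 0.5336 -0.354   0.    ]
```

The crop shows the vial upright and gripped by its cap, centred. I'll lift it.

step_arm(
  moves=[
    [[0, 0, -5], [0, 0, 0], 15],
    [[0, 0, -20], [0, 0, 0], 15],
    [[0, 0, -60], [0, 0, 0], 15],
    [[0, 0, -100], [0, 0, 0], 15],
    [[0, 0, -110], [0, 0, 0], 15],
    [[0, 0, -110], [0, 0, 0], 15],
  ],
)

```text
clock: 2.97
tcp_pos: [0.5321, -0.3547, 0.1374]
orientation: [0.004, 0.942, 0.336, 0.002]
wrist_force: [0.8, -0.0, -0.2]
finger_gap: 0.0153
grip_force: 16.0
```

Run:
```python
from h import *
s=telemetry.get_state();print(s['wrist_force'].round(1),s['grip_force'],s['finger_gap'])
print(tool([.589,.0936,.135]).round(1)); o=s['orientation'];r=R.from_quat([o[1],o[2],o[3],o[0]]).as_matrix();print(np.arctan2(r[1,1],r[0,1]))
```

```text
[ 0.8 -0.  -0.2] 15.98308950662613 0.01530263386414949
[ 328.  -310.9    0. ]
-0.8848303018152185
```

step_arm(
  moves=[
    [[29, -28, 0], [0, 0, -0.1], 15],
    [[58, -55, 0], [0, 0, -0.2], 15],
    [[87, -82, 0], [0, 0, -0.3], 15],
    [[116, -110, 0], [0, 0, -0.4], 15],
    [[145, -137, 0], [0, 0, -0.5], 15],
    [[174, -165, 0], [0, 0, -0.6], 15],
    [[203, -192, 0], [0, 0, -0.7], 15],
    [[232, -220, 0], [0, 0, -0.8], 15],
  ],
)

```text
clock: 3.63
tcp_pos: [0.569, -0.0335, 0.1307]
orientation: [-0.001, 0.735, 0.678, -0.001]
wrist_force: [0.5, 0.2, 0.2]
finger_gap: 0.0155
grip_force: 16.0
```

Run:
```python
from h import *
print(tool([.589,.0936,.135]).round(1))
```

```text
[128.2   9.7  -4.3]
```

step_arm(
  moves=[
    [[40, 3, -2], [0, 0, -0.08], 15],
    [[80, 6, -4], [0, 0, -0.08], 15],
    [[115, 9, -4], [0, 0, -0.08], 15],
    [[129, 10, -4], [0, 0, -0.08], 15],
    [[129, 10, -4], [0, 0, -0.08], 15],
    [[129, 10, -4], [0, 0, -0.08], 15],
  ],
)

```text
clock: 4.13
tcp_pos: [0.59, 0.0927, 0.1347]
orientation: [-0.0, 0.708, 0.706, -0.001]
wrist_force: [-0.1, 0.4, -0.9]
finger_gap: 0.0154
grip_force: 16.0
```

Run:
```python
from h import *
w,pw=grab('wrist','w2.png')
print(tool([.589,.0936,.135]).round(1),proj(pw,[.589,.0936,.041]))
cv2.imwrite('pics/w2c.png',cv2.resize(w[80:330,170:490,::-1],(768,600),interpolation=2))
```

```text
[ 1.9 -1.1 -0.1] [318.59536388 195.73259865]
```

View pics/w2c.png

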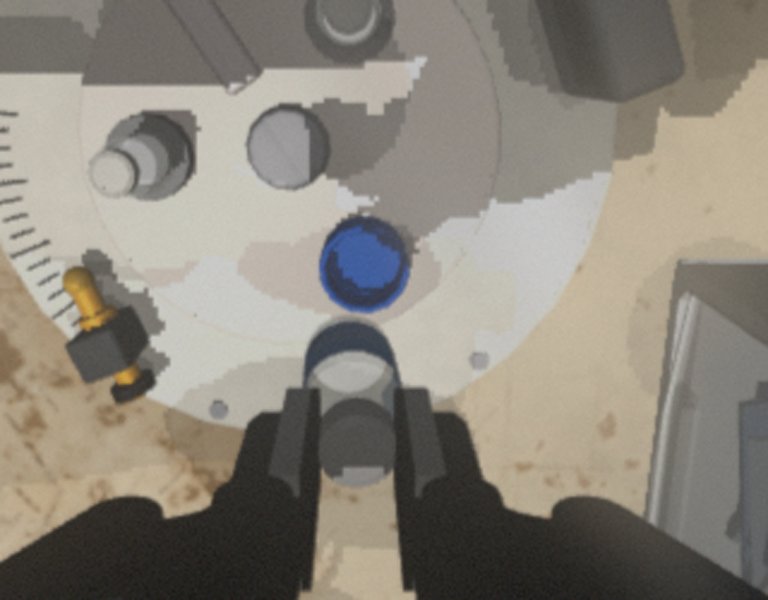

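The crop shows the pocket rim at about px (322,189) and the held vial's foot at about px (316,232), with its cap at (319,265). I'll compute the fit.

Run:
```python
from h import *
pw=imaging.camera_params('wrist');im=cv2.imread('pics/w2.png')
h=cv2.cvtColor(im,cv2.COLOR_BGR2HSV);m=((h[...,0]>100)&(h[...,0]<130)&(h[...,1]>120)).astype(np.uint8)
m[215:]=0
n,l,st,c=cv2.connectedComponentsWithStats(m);i=1+st[1:,4].argmax()
pts=np.argwhere(l==i)[:,::-1].astype(np.float32)
(u,v),r=cv2.minEnclosingCircle(pts);e=cv2.fitEllipse(cv2.convexHull(pts.astype(np.int32)));print(st[i],u,v,r,e)
u,v=e[0]
P=onz(pw,u,v,.041);print('pocket',P.round(4),tool(P).round(1))
for a in[(351,365),(351,362)]:
  F=onz(pw,170+a[0]/2.4,80+a[1]/2.4,.110);print('foot',tool(F).round(1))
C=onz(pw,170+357/2.4,80+442/2.4,.165);print('cap',tool(C).round(1))
p=imaging.camera_params('top')
print('axis',(P-[0,0,0]).round(4))
for nme,a,z in[('hub',(288,147),.03),('reader',0,0)][:1]:print(nme,onz(pw,170+a[0]/2.4,80+a[1]/2.4,z).round(4))
for a in[(74,275),(80,290)]:print('tip',onz(pw,170+a[0]/2.4,80+a[1]/2.4,.028).round(4))
```

```text
[304 174  36  36 610] 321.2173767089844 191.21739196777344 17.999103546142578 ((320.5558776855469, 191.93821716308594), (33.40576934814453, 35.826515197753906), 131.1022491455078)
pocket [0.5908 0.096  0.041 ] [ 4.3  0.8 93.9]
foot [-4.3 -2.4 24.9]
foot [-3.4 -2.4 24.9]
cap [  1.9  -0.8 -30.1]
axis [0.5908 0.096  0.041 ]
hub [0.5647 0.1382 0.03  ]
tip [0.4819 0.0903 0.028 ]
tip [0.4835 0.0844 0.028 ]
```

step_arm(
  moves=[
    [[7, 3, 30], [0, 0, 0], 15],
    [[7, 3, 55], [0, 0, 0], 15],
    [[7, 3, 60], [0, 0, 0], 15],
    [[7, 3, 60], [0, 0, 0], 15],
    [[7, 3, 60], [0, 0, 0], 15],
  ],
)

```text
clock: 4.6
tcp_pos: [0.5937, 0.0979, 0.0762]
orientation: [-0.0, 0.71, 0.705, -0.0]
wrist_force: [-0.1, -0.4, 0.2]
finger_gap: 0.0152
grip_force: 16.0
```

Run:
```python
from h import *
w,pw=grab('wrist','w3.png')
cv2.imwrite('pics/w3c.png',cv2.resize(w[160:310,230:410,::-1],(720,600),interpolation=2))
s=telemetry.get_state();print(s['tcp_pos'],s['orientation'].round(3))
for z in(.041,.05):print(proj(pw,[.5908,.096,z]))
```

```text
[0.59458816 0.09810952 0.07705145] [0.001 0.709 0.705 0.   ]
[315.58205017 222.99428732]
[315.44699191 227.88531625]
```

View pics/w3c.png

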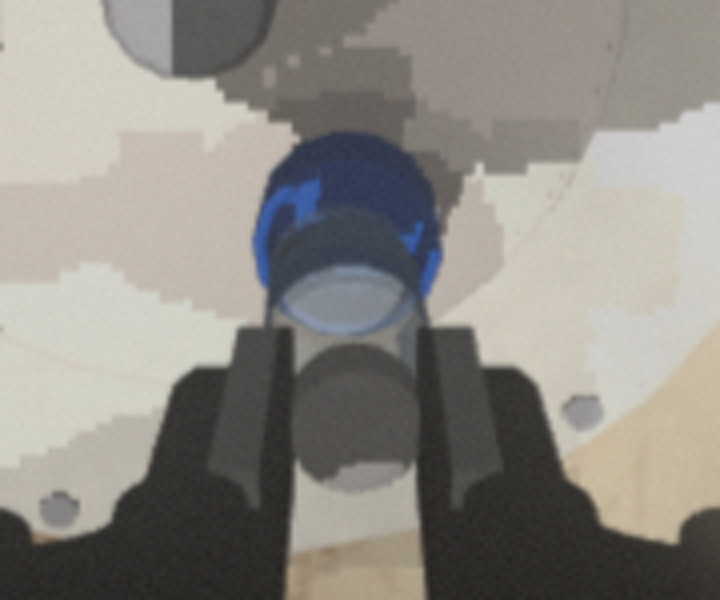

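The crop (4x, origin (230,160)) shows the rim centre at about (347,250) and the foot at about (347,273). The height difference alone accounts for about 24 crop px, so they are aligned. I'll descend gently.

step_arm(
  moves=[
    [[0, 0, 5], [0, 0, 0], 15],
    [[0, 0, 9], [0, 0, 0], 15],
    [[0, 0, 13], [0, 0, 0], 15],
    [[0, 0, 16], [0, 0, 0], 15],
    [[0, 0, 18], [0, 0, 0], 15],
    [[0, 0, 18], [0, 0, 0], 15],
  ],
)

```text
clock: 5.15
tcp_pos: [0.5935, 0.0992, 0.0572]
orientation: [-0.0, 0.709, 0.705, -0.0]
wrist_force: [0.1, 0.2, -1.0]
finger_gap: 0.0149
grip_force: 16.0
```

step_arm(
  moves=[
    [[0, 0, 2], [0, 0, 0], 15],
    [[0, 0, 4], [0, 0, 0], 15],
    [[0, 0, 6], [0, 0, 0], 15],
    [[0, 0, 6], [0, 0, 0], 15],
  ],
)

```text
clock: 5.48
tcp_pos: [0.5936, 0.0992, 0.0513]
orientation: [-0.0, 0.709, 0.705, -0.0]
wrist_force: [0.0, -0.6, -0.4]
finger_gap: 0.0155
grip_force: 16.0
```

step_arm(
  moves=[
    [[0, 0, 0.7], [0, 0, 0], 15],
    [[0, 0, 1.4], [0, 0, 0], 15],
    [[0, 0, 1.4], [0, 0, 0], 15],
  ],
)

```text
clock: 5.73
tcp_pos: [0.5938, 0.0992, 0.0503]
orientation: [0.0, 0.709, 0.705, -0.0]
wrist_force: [0.9, 0.4, -0.6]
finger_gap: 0.0154
grip_force: 16.0
```

step_arm(
  moves=[
    [[0, 0, 0.8], [0, 0, 0], 15],
    [[0, 0, 0.8], [0, 0, 0], 15],
    [[0, 0, 0.8], [0, 0, 0], 20],
    [[0, 0, 0.8], [0, 0, 0], 28],
    [[0, 0, 0.8], [0, 0, 0], 36],
    [[0, 0, 0.8], [0, 0, 0], 36],
    [[0, 0, 0.8], [0, 0, 0], 36],
  ],
)

```text
clock: 6.32
tcp_pos: [0.5938, 0.0992, 0.0496]
orientation: [0.0, 0.709, 0.705, -0.0]
wrist_force: [-0.1, -0.7, -0.3]
finger_gap: 0.0364
grip_force: 0.0
```

step_arm(
  moves=[
    [[0, 0, -10], [0, 0, 0], 36],
    [[0, 0, -30], [0, 0, 0], 36],
    [[0, 0, -60], [0, 0, 0], 36],
    [[0, 0, -80], [0, 0, 0], 36],
    [[0, 0, -80], [0, 0, 0], 36],
  ],
)

```text
clock: 6.73
tcp_pos: [0.597, 0.0993, 0.1356]
orientation: [0.003, 0.709, 0.705, 0.003]
wrist_force: [0.3, -0.3, 0.7]
finger_gap: 0.0361
grip_force: 0.0
```

Run:
```python
from h import *
w,pw=grab('wrist','w4.png');t,p=grab('top','t4.png');s,q=grab('scene','s4.png')
a=cv2.resize(w[60:310,140:500,::-1],(800,400),interpolation=2) if 0 else cv2.resize(w[:,:,::-1],(560,350))
b=cv2.resize(s[140:215,205:305,::-1],(400,250),interpolation=2)
c=cv2.resize(t[130:230,205:305,::-1],(240,240),interpolation=2)
o=np.zeros((600,800,3),np.uint8);o[:350,:560]=a;o[350:,:400]=b;o[350:590,400:640]=c
cv2.imwrite('pics/m4.png',o);print(telemetry.get_state()['tcp_pos'])
```

```text
[0.59383432 0.09918967 0.12990693]
```

View pics/m4.png

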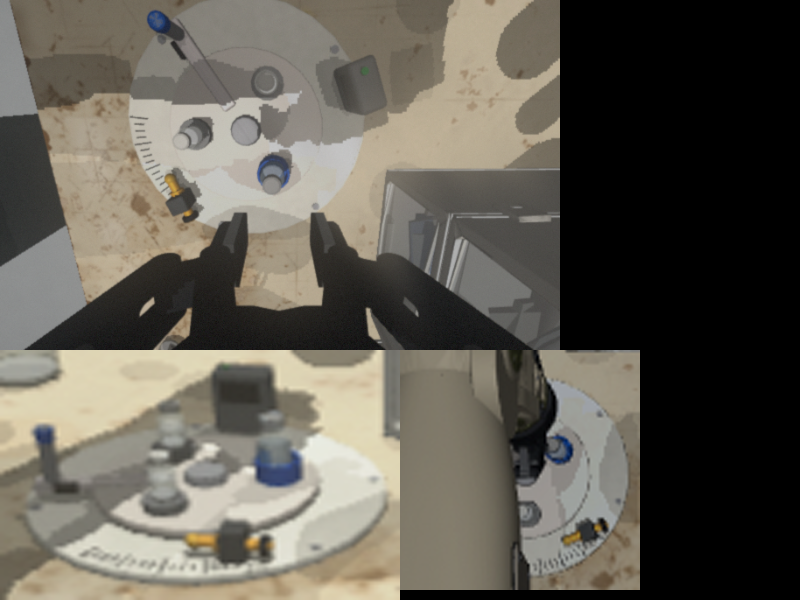

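The mosaic shows the blue-labelled vial standing upright in the pocket (wrist part (273,170), scene part (275,445)), with the peg's blue cap at wrist px about (179,24). I'll measure the peg and plan the push arc.

Run:
```python
from h import *
pw=imaging.camera_params('wrist');q=imaging.camera_params('scene')
def blob(f,x0,x1,y0,y1):
  h=cv2.cvtColor(cv2.imread('pics/'+f),cv2.COLOR_BGR2HSV)
  m=((h[...,0]>100)&(h[...,0]<130)&(h[...,1]>120)).astype(np.uint8)
  z=np.zeros_like(m);z[y0:y1,x0:x1]=m[y0:y1,x0:x1]
  n,l,st,c=cv2.connectedComponentsWithStats(z);i=1+st[1:,4].argmax();return c[i],st[i]
a,sa=blob('w4.png',150,215,0,60);b,sb=blob('s4.png',205,225,150,185)
print(a,sa,b,sb)
P1=onz(pw,*a,.070);print('peg wrist',P1.round(4));
o1,d1=ray(pw,*a);o2,d2=ray(q,*b)
A=np.array([d1,-d2]).T;t=np.linalg.lstsq(A,o2-o1,rcond=None)[0];print('tri',o1+d1*t[0],o2+d2*t[1])
C=onz(pw,245*640/560,130*640/560,.03);print('hub',C)
print('post/tip',onz(pw,180*640/560,203*640/560,.04),onz(pw,172*640/560,178*640/560,.028))
P=P1
for C in (C,np.array([.565,.138,0])):
  e=(P-C)[:2];print(np.hypot(*e),np.degrees(np.arctan2(e[1],e[0])))
s=telemetry.get_state();o=s['orientation'];r=R.from_quat([o[1],o[2],o[3],o[0]]).as_matrix();print(np.arctan2(r[1,1],r[0,1]))
print(tool([P1[0],P1[1],.13]))
```

```text
Traceback (most recent call last):
ValueError: attempt to get argmax of an empty sequence
```

Run:
```python
from h import *
pw=imaging.camera_params('wrist');q=imaging.camera_params('scene')
def blob(f,x0,x1,y0,y1):
  h=cv2.cvtColor(cv2.imread('pics/'+f),cv2.COLOR_BGR2HSV)
  m=((h[...,0]>95)&(h[...,0]<135)&(h[...,1]>90)).astype(np.uint8)
  z=np.zeros_like(m);z[y0:y1,x0:x1]=m[y0:y1,x0:x1]
  n,l,st,c=cv2.connectedComponentsWithStats(z)
  if n<2: print('none',f);return None
  i=1+st[1:,4].argmax();print(f,c[i],st[i]);return c[i]
a=blob('w4.png',150,215,0,60);b=blob('s4.png',205,228,155,180)
if a is None:a=[179.5,24]
if b is None:b=[216,164]
P1=onz(pw,*a,.070);print('peg wrist',P1.round(4),'scene',onz(q,*b,.068).round(4))
C=onz(pw,245*640/560,130*640/560,.03);print('hub',C)
print('post/tip',onz(pw,180*640/560,203*640/560,.04),onz(pw,172*640/560,178*640/560,.028))
for C in (C,np.array([.565,.138,0])):
  e=(P1-C)[:2];print(np.hypot(*e),np.degrees(np.arctan2(e[1],e[0])))
s=telemetry.get_state();o=s['orientation'];r=R.from_quat([o[1],o[2],o[3],o[0]]).as_matrix();print(np.arctan2(r[1,1],r[0,1]))
print(tool([P1[0],P1[1],.13]))
```

```text
w4.png [181.17211329  24.86056645] [168  12  27  26 459]
s4.png [215.5 165.5] [214 164   4   4  12]
peg wrist [0.5047 0.2252 0.07  ] scene [0.5032 0.223  0.068 ]
hub [0.56048722 0.14011352 0.03      ]
post/tip [0.49300708 0.06831155 0.04      ] [0.48310333 0.09109157 0.028     ]
0.10170493745073578 123.24071848133521
0.10597863369125296 124.65507207554053
-0.004984555108461258
[125.54163596 -89.72425309  -0.15121633]
```

step_arm(
  moves=[
    [[31, -22, 0], [0, 0, -0.12], 30],
    [[62, -44, 0], [0, 0, -0.24], 30],
    [[94, -67, 0], [0, 0, -0.36], 30],
    [[120, -85, 0], [0, 0, -0.48], 30],
    [[125, -89, 0], [0, 0, -0.6], 30],
    [[125, -89, 0], [0, 0, -0.605], 30],
    [[125, -89, 0], [0, 0, -0.605], 30],
    [[125, -89, 0], [0, 0, -0.605], 30],
  ],
)

```text
clock: 7.55
tcp_pos: [0.5056, 0.224, 0.1289]
orientation: [-0.0, 0.468, 0.884, -0.0]
wrist_force: [-0.4, -0.5, 0.2]
finger_gap: 0.03
grip_force: 0.0
```

Run:
```python
from h import *
w,pw=grab('wrist','w5.png')
s=telemetry.get_state();o=s['orientation'];r=R.from_quat([o[1],o[2],o[3],o[0]]).as_matrix();print(np.arctan2(r[1,1],r[0,1]))
h=cv2.cvtColor(cv2.imread('pics/w5.png'),cv2.COLOR_BGR2HSV)
m=((h[...,0]>100)&(h[...,0]<130)&(h[...,1]>110)).astype(np.uint8)
n,l,st,c=cv2.connectedComponentsWithStats(m)
for i in range(1,n):
  if st[i,4]>60:print(c[i],st[i],tool(onz(pw,*c[i],.072)).round(1))
print(proj(pw,[.5047,.2245,.074]),tool([.5047,.2245,.046]),tool([.5638,.1381,.046]))
```

```text
0.5963813262578155
[314.59534884 338.44651163] [303 326  31  27 215] [-115.8   -3.3   57.1]
[317.81991466 210.39972658] [ 1.3117143  -0.49057798 83.04272358] [-103.36699516   -0.11955325   83.05392905]
```

Run:
```python
from h import *
pw=imaging.camera_params('wrist')
h=cv2.cvtColor(cv2.imread('pics/w5.png'),cv2.COLOR_BGR2HSV)
m=((h[...,0]>95)&(h[...,0]<140)&(h[...,1]>60)).astype(np.uint8);m[280:]=0
n,l,st,c=cv2.connectedComponentsWithStats(m)
for i in range(1,n):
  if st[i,4]>40:print(c[i],st[i],tool(onz(pw,*c[i],.072)).round(1))
for v in range(180,236,7):print(v,[tuple(map(int,h[v,u])) for u in range(296,345,8)])
```

```text
[321.23783784 206.78378378] [312 198  19  20 185] [ 3.1  2.2 57. ]
180 [(25, 8, 201), (20, 13, 179), (18, 24, 180), (9, 20, 127), (13, 20, 115), (19, 23, 152), (21, 22, 149)]
187 [(38, 10, 204), (30, 6, 203), (26, 21, 181), (12, 16, 79), (13, 25, 124), (21, 27, 134), (19, 20, 138)]
194 [(33, 11, 205), (30, 11, 203), (20, 11, 67), (8, 14, 74), (13, 17, 105), (26, 10, 203), (33, 11, 201)]
201 [(35, 7, 205), (21, 9, 202), (0, 19, 80), (114, 87, 94), (113, 29, 80), (34, 9, 205), (30, 13, 202)]
208 [(30, 9, 204), (25, 7, 205), (111, 63, 81), (105, 15, 102), (113, 107, 117), (30, 9, 204), (30, 15, 202)]
215 [(18, 25, 184), (28, 21, 184), (20, 20, 155), (113, 23, 102), (115, 30, 103), (26, 18, 193), (30, 14, 203)]
222 [(18, 29, 104), (18, 26, 178), (15, 24, 169), (5, 8, 195), (19, 20, 143), (22, 23, 169), (23, 22, 93)]
229 [(14, 24, 183), (15, 25, 182), (17, 24, 171), (5, 17, 185), (14, 22, 129), (17, 22, 187), (24, 20, 206)]
```

The peg cap is found within 3 mm of centre between the fingers, so I'll descend around it.

step_arm(
  moves=[
    [[2, 1, 25], [0, 0, 0], 30],
    [[2, 1, 45], [0, 0, 0], 30],
    [[2, 1, 60], [0, 0, 0], 30],
    [[2, 1, 70], [0, 0, 0], 30],
    [[2, 1, 78], [0, 0, 0], 30],
    [[2, 1, 83], [0, 0, 0], 30],
    [[2, 1, 83], [0, 0, 0], 30],
  ],
)

```text
clock: 8.18
tcp_pos: [0.505, 0.2263, 0.0458]
orientation: [-0.0, 0.467, 0.884, -0.0]
wrist_force: [-0.2, -0.3, 0.1]
finger_gap: 0.0302
grip_force: 0.0
```

step_arm(
  moves=[
    [[0, -2, 0], [0, 0, 0], 30],
    [[0, -4, 0], [0, 0, 0], 30],
    [[0, -6, 0], [0, 0, 0], 30],
    [[0, -8, 0], [0, 0, 0], 30],
    [[0, -8, 0], [0, 0, 0], 30],
  ],
)

```text
clock: 8.6
tcp_pos: [0.4985, 0.2222, 0.0472]
orientation: [0.0, 0.467, 0.884, 0.0]
wrist_force: [1.1, 0.1, 1.4]
finger_gap: 0.0302
grip_force: 0.0
```

Contact is about there, so I'll swing round the arc.

step_arm(
  moves=[
    [[-0.3, -3.7, 0], [0, 0, -0.035], 30],
    [[-0.8, -7.3, 0], [0, 0, -0.07], 30],
    [[-1.4, -10.9, 0], [0, 0, -0.105], 30],
    [[-2.1, -14.5, 0], [0, 0, -0.14], 30],
    [[-3.0, -18.1, 0], [0, 0, -0.175], 30],
    [[-4.0, -21.7, 0], [0, 0, -0.209], 30],
    [[-5.1, -25.2, 0], [0, 0, -0.244], 30],
    [[-6.3, -28.6, 0], [0, 0, -0.279], 30],
  ],
)

```text
clock: 9.27
tcp_pos: [0.4787, 0.2013, 0.0471]
orientation: [0.0, 0.338, 0.941, 0.001]
wrist_force: [0.3, 1.1, 0.6]
finger_gap: 0.0299
grip_force: 0.4
```

step_arm(
  moves=[
    [[-0.3, -3.7, 0], [0, 0, -0.035], 30],
    [[-0.8, -7.3, 0], [0, 0, -0.07], 30],
    [[-1.4, -10.9, 0], [0, 0, -0.105], 30],
    [[-2.1, -14.5, 0], [0, 0, -0.14], 30],
    [[-3.0, -18.1, 0], [0, 0, -0.175], 30],
    [[-4.0, -21.7, 0], [0, 0, -0.209], 30],
    [[-5.1, -25.2, 0], [0, 0, -0.244], 30],
    [[-6.3, -28.6, 0], [0, 0, -0.279], 30],
  ],
)

```text
clock: 9.93
tcp_pos: [0.4651, 0.1752, 0.047]
orientation: [0.0, 0.204, 0.979, 0.0]
wrist_force: [-0.2, 0.5, -0.4]
finger_gap: 0.0298
grip_force: 0.4
```

```bash
cat > chk.py <<'E'
from h import *
s=telemetry.get_state();o=s['orientation'];r=R.from_quat([o[1],o[2],o[3],o[0]]).as_matrix()
print('yaw+90',np.degrees(np.arctan2(r[1,1],r[0,1]))+90,'centre in tool',tool([.5638,.1381,.047]).round(1),(r.T@s['wrist_force']).round(1))
E
python3 chk.py
```

```text
yaw+90 156.46791634068697 centre in tool [-105.3    5.4    0. ] [0.4 0.4 0.4]
```

step_arm(
  moves=[
    [[-0.3, -3.7, 0], [0, 0, -0.035], 30],
    [[-0.8, -7.3, 0], [0, 0, -0.07], 30],
    [[-1.4, -10.9, 0], [0, 0, -0.105], 30],
    [[-2.1, -14.5, 0], [0, 0, -0.14], 30],
    [[-3.0, -18.1, 0], [0, 0, -0.175], 30],
    [[-4.0, -21.7, 0], [0, 0, -0.209], 30],
    [[-5.1, -25.2, 0], [0, 0, -0.244], 30],
    [[-6.3, -28.6, 0], [0, 0, -0.279], 30],
  ],
)

```text
clock: 10.6
tcp_pos: [0.4593, 0.1464, 0.0469]
orientation: [0.0, 0.066, 0.998, 0.0]
wrist_force: [-0.7, 0.1, 0.4]
finger_gap: 0.03
grip_force: 0.4
```

step_arm(
  moves=[
    [[-0.3, -3.7, 0], [0, 0, -0.035], 30],
    [[-0.8, -7.3, 0], [0, 0, -0.07], 30],
    [[-1.4, -10.9, 0], [0, 0, -0.105], 30],
    [[-2.1, -14.5, 0], [0, 0, -0.14], 30],
    [[-3.0, -18.1, 0], [0, 0, -0.175], 30],
    [[-4.0, -21.7, 0], [0, 0, -0.209], 30],
  ],
)

```text
clock: 11.1
tcp_pos: [0.4602, 0.1243, 0.0468]
orientation: [0.0, -0.039, 0.999, 0.0]
wrist_force: [-1.5, 1.4, -0.3]
finger_gap: 0.0299
grip_force: 0.5
```

Run:
```python
exec(open('chk.py').read())
w,pw=grab('wrist','w6.png')
h=cv2.cvtColor(cv2.imread('pics/w6.png'),cv2.COLOR_BGR2HSV)
m=((h[...,0]>12)&(h[...,0]<28)&(h[...,1]>150)&(h[...,2]>90)).astype(np.uint8)
n,l,st,c=cv2.connectedComponentsWithStats(m)
for i in range(1,n):
  if st[i,4]>30:
    pts=np.argwhere(l==i)[:,::-1]
    X=np.array([tool(onz(pw,u,v,.026)) for u,v in pts]);print(st[i],X.min(0).round(1),X.max(0).round(1))
```

```text
yaw+90 184.42571698816275 centre in tool [-104.3    5.8   -0.2] [1.4 1.6 0.3]
[230 247  33  23 387] [-29.6 -56.5  20.8] [-13.5 -34.8  20.8]
```

step_arm(
  moves=[
    [[-0.2, -1.8, 0], [0, 0, -0.0175], 30],
    [[-0.3, -3.7, 0], [0, 0, -0.035], 30],
    [[-0.6, -5.5, 0], [0, 0, -0.052], 30],
    [[-0.8, -7.3, 0], [0, 0, -0.07], 30],
    [[-1.1, -9.1, 0], [0, 0, -0.087], 30],
    [[-1.4, -10.9, 0], [0, 0, -0.105], 30],
    [[-1.7, -12.7, 0], [0, 0, -0.122], 30],
    [[-2.1, -14.5, 0], [0, 0, -0.14], 30],
  ],
)

```text
clock: 11.82
tcp_pos: [0.4637, 0.1097, 0.0466]
orientation: [-0.0, -0.108, 0.994, -0.0]
wrist_force: [-0.3, -0.0, 0.5]
finger_gap: 0.0297
grip_force: 0.4
```

step_arm(
  moves=[
    [[-0.1, -0.9, 0], [0, 0, -0.009], 30],
    [[-0.2, -1.8, 0], [0, 0, -0.0175], 30],
    [[-0.2, -2.7, 0], [0, 0, -0.026], 30],
    [[-0.3, -3.7, 0], [0, 0, -0.035], 30],
  ],
)

```text
clock: 12.15
tcp_pos: [0.4647, 0.1062, 0.0466]
orientation: [-0.0, -0.125, 0.992, -0.0]
wrist_force: [-0.4, 0.4, 0.0]
finger_gap: 0.0299
grip_force: 0.4
```

step_arm(
  moves=[
    [[-0.1, -0.9, 0], [0, 0, -0.009], 30],
    [[-0.2, -1.8, 0], [0, 0, -0.0175], 30],
    [[-0.2, -2.7, 0], [0, 0, -0.026], 30],
    [[-0.3, -3.7, 0], [0, 0, -0.035], 30],
  ],
)

```text
clock: 12.48
tcp_pos: [0.4659, 0.1027, 0.0466]
orientation: [-0.0, -0.143, 0.99, -0.0]
wrist_force: [-0.5, -0.4, 0.3]
finger_gap: 0.03
grip_force: 0.4
```

step_arm(
  moves=[
    [[-0.1, -0.5, 0], [0, 0, -0.0045], 30],
    [[-0.1, -0.9, 0], [0, 0, -0.009], 30],
    [[-0.1, -1.4, 0], [0, 0, -0.013], 30],
    [[-0.2, -1.8, 0], [0, 0, -0.0175], 30],
  ],
  grip_force=20,
)

```text
clock: 12.82
tcp_pos: [0.4666, 0.1011, 0.0466]
orientation: [-0.0, -0.151, 0.989, -0.0]
wrist_force: [-0.3, -0.2, -0.6]
finger_gap: 0.0299
grip_force: 0.4
```

step_arm(
  moves=[
    [[-0.1, -0.5, 0], [0, 0, -0.0045], 30],
    [[-0.1, -0.9, 0], [0, 0, -0.009], 30],
    [[-0.1, -1.4, 0], [0, 0, -0.013], 30],
    [[-0.2, -1.8, 0], [0, 0, -0.0175], 30],
  ],
)

```text
clock: 13.15
tcp_pos: [0.4673, 0.0994, 0.0466]
orientation: [-0.0, -0.16, 0.987, -0.0]
wrist_force: [-1.9, 0.0, -0.2]
finger_gap: 0.0304
grip_force: 0.4
```

```bash
python3 chk.py
```

```text
yaw+90 198.37078222026992 centre in tool [-103.8    6.3   -0.4] [1.8 0.6 0.2]
```

One call at a time from here.

step_arm(
  moves=[
    [[-0.1, -0.5, 0], [0, 0, -0.0045], 30],
    [[-0.1, -0.9, 0], [0, 0, -0.009], 30],
    [[-0.1, -1.4, 0], [0, 0, -0.013], 30],
  ],
)

```text
clock: 13.4
tcp_pos: [0.468, 0.0981, 0.0466]
orientation: [0.0, -0.166, 0.986, -0.0]
wrist_force: [-0.0, 1.0, -0.2]
finger_gap: 0.0298
grip_force: 0.4
```

step_arm(
  moves=[
    [[-0.1, -0.5, 0], [0, 0, -0.0045], 30],
    [[-0.1, -0.9, 0], [0, 0, -0.009], 30],
    [[-0.1, -1.4, 0], [0, 0, -0.013], 30],
  ],
)

```text
clock: 13.65
tcp_pos: [0.4685, 0.0969, 0.0466]
orientation: [0.0, -0.172, 0.985, -0.0]
wrist_force: [-0.7, 1.2, 0.1]
finger_gap: 0.03
grip_force: 0.4
```

step_arm(
  moves=[
    [[-0.1, -0.5, 0], [0, 0, -0.0045], 30],
    [[-0.1, -0.9, 0], [0, 0, -0.009], 30],
    [[-0.1, -1.4, 0], [0, 0, -0.013], 30],
  ],
)

```text
clock: 13.9
tcp_pos: [0.4691, 0.0956, 0.0466]
orientation: [0.0, -0.179, 0.984, -0.0]
wrist_force: [-0.9, 0.5, -0.7]
finger_gap: 0.0298
grip_force: 0.4
```

step_arm(
  moves=[
    [[-0.1, -0.5, 0], [0, 0, -0.0045], 30],
    [[-0.1, -0.9, 0], [0, 0, -0.009], 30],
    [[-0.1, -1.4, 0], [0, 0, -0.013], 30],
  ],
)

```text
clock: 14.15
tcp_pos: [0.4696, 0.0943, 0.0466]
orientation: [0.0, -0.185, 0.983, -0.0]
wrist_force: [-0.6, 0.3, -0.1]
finger_gap: 0.0302
grip_force: 0.4
```

Run:
```python
exec(open('chk.py').read())
w,pw=grab('wrist','w7.png')
h=cv2.cvtColor(cv2.imread('pics/w7.png'),cv2.COLOR_BGR2HSV)
m=((h[...,0]>12)&(h[...,0]<28)&(h[...,1]>130)&(h[...,2]>70)).astype(np.uint8)
n,l,st,c=cv2.connectedComponentsWithStats(m)
for i in range(1,n):
  if st[i,4]>20:
    X=np.array([tool(onz(pw,u,v,.026)) for v,u in np.argwhere(l==i)]);print(st[i],X.min(0).round(1),X.max(0).round(1))
    b=m.astype(bool)
# pocket & hub in the top view
t,p=grab('top','t7.png')
h=cv2.cvtColor(cv2.imread('pics/t7.png'),cv2.COLOR_BGR2HSV)[130:230,205:305]
m=((h[...,0]>12)&(h[...,0]<28)&(h[...,1]>150)&(h[...,2]>90)).astype(np.uint8)
m2=((h[...,0]>100)&(h[...,0]<130)&(h[...,1]>110)).astype(np.uint8)
for m,z in((m,.027),(m2,.041)):
  n,l,st,c=cv2.connectedComponentsWithStats(m)
  for i in range(1,n):
    if st[i,4]>8:print(st[i],onz(p,c[i][0]+205,c[i][1]+130,z).round(4))
```

```text
yaw+90 201.35023948273403 centre in tool [-103.7    6.5   -0.4] [0.5 0.5 0.1]
[271 229  38  18 408] [-13.4 -28.9  20.6] [-1.5 -4.8 20.6]
[231 232  10  15 118] [-13.4 -55.1  20.6] [ -3.5 -48.6  20.6]
[41 30 11 11 40] [0.6065 0.1478 0.041 ]
```

The wrist mask puts the tip about 4–6 mm ahead of the spoke face.

step_arm(
  moves=[
    [[-0.1, -0.5, 0], [0, 0, -0.0045], 30],
    [[-0.1, -0.9, 0], [0, 0, -0.009], 30],
    [[-0.1, -1.4, 0], [0, 0, -0.013], 30],
  ],
)

```text
clock: 14.5
tcp_pos: [0.4703, 0.093, 0.0466]
orientation: [0.0, -0.192, 0.981, -0.0]
wrist_force: [-0.2, 0.3, -1.0]
finger_gap: 0.0298
grip_force: 0.4
```

step_arm(
  moves=[
    [[-0.1, -0.5, 0], [0, 0, -0.0045], 30],
    [[-0.1, -0.9, 0], [0, 0, -0.009], 30],
  ],
)

```text
clock: 14.67
tcp_pos: [0.4707, 0.0922, 0.0466]
orientation: [-0.0, -0.196, 0.981, -0.0]
wrist_force: [-0.2, 0.7, 0.1]
finger_gap: 0.0299
grip_force: 0.4
```

step_arm(
  moves=[
    [[-0.1, -0.5, 0], [0, 0, -0.0045], 30],
    [[-0.1, -0.9, 0], [0, 0, -0.009], 30],
  ],
)

```text
clock: 14.83
tcp_pos: [0.4711, 0.0914, 0.0466]
orientation: [-0.0, -0.2, 0.98, -0.0]
wrist_force: [-0.6, 1.1, 0.4]
finger_gap: 0.0301
grip_force: 0.4
```

step_arm(
  moves=[
    [[-0.1, -0.5, 0], [0, 0, -0.0045], 30],
    [[-0.1, -0.9, 0], [0, 0, -0.009], 30],
  ],
)

```text
clock: 15.0
tcp_pos: [0.4716, 0.0906, 0.0466]
orientation: [0.0, -0.205, 0.979, -0.0]
wrist_force: [-1.2, 0.8, 1.0]
finger_gap: 0.0301
grip_force: 0.6
```

step_arm(
  moves=[
    [[0, -0.4, 0], [0, 0, -0.004], 30],
    [[0, -0.4, 0], [0, 0, -0.004], 30],
  ],
)

```text
clock: 15.17
tcp_pos: [0.4716, 0.0905, 0.0466]
orientation: [0.0, -0.207, 0.978, 0.0]
wrist_force: [-1.3, 1.4, -0.6]
finger_gap: 0.0301
grip_force: 0.9
```

step_arm(
  moves=[
    [[0, -0.4, 0], [0, 0, 0], 30],
    [[0, -0.4, 0], [0, 0, 0], 30],
  ],
)

```text
clock: 15.33
tcp_pos: [0.4717, 0.0903, 0.0466]
orientation: [-0.0, -0.207, 0.978, 0.0]
wrist_force: [-0.7, 2.6, 0.8]
finger_gap: 0.0299
grip_force: 1.6
```

The stop is felt: the tool barely moves and the force is rising. I'll press lightly and hold.

step_arm(
  moves=[
    [[0, -0.5, 0], [0, 0, 0], 30],
    [[0, -0.5, 0], [0, 0, 0], 30],
    [[0, -0.5, 0], [0, 0, 0], 30],
    [[0, -0.5, 0], [0, 0, 0], 30],
    [[0, -0.5, 0], [0, 0, 0], 30],
    [[0, -0.5, 0], [0, 0, 0], 30],
    [[0, -0.5, 0], [0, 0, 0], 30],
    [[0, -0.5, 0], [0, 0, 0], 30],
  ],
)

```text
clock: 16.0
tcp_pos: [0.4717, 0.0901, 0.0466]
orientation: [-0.0, -0.207, 0.978, 0.001]
wrist_force: [-0.9, 5.9, -0.0]
finger_gap: 0.0304
grip_force: 2.6
```

step_arm(
  moves=[
    [[0, 0, 0], [0, 0, 0], 30],
    [[0, 0, 0], [0, 0, 0], 30],
    [[0, 0, 0], [0, 0, 0], 30],
    [[0, 0, 0], [0, 0, 0], 30],
    [[0, 0, 0], [0, 0, 0], 30],
    [[0, 0, 0], [0, 0, 0], 30],
    [[0, 0, 0], [0, 0, 0], 30],
    [[0, 0, 0], [0, 0, 0], 30],
  ],
)

```text
clock: 16.67
tcp_pos: [0.4717, 0.0901, 0.0465]
orientation: [-0.0, -0.207, 0.978, 0.001]
wrist_force: [-3.0, 4.7, 1.2]
finger_gap: 0.0299
grip_force: 2.6
```

step_arm(
  moves=[
    [[0, 1, 0], [0, 0, 0], 30],
    [[0, 3, 0], [0, 0, 0], 30],
    [[0, 6, 0], [0, 0, 0], 30],
    [[0, 8, 0], [0, 0, 0], 30],
    [[0, 8, 0], [0, 0, 0], 30],
    [[0, 8, 0], [0, 0, 0], 30],
  ],
)

```text
clock: 17.17
tcp_pos: [0.469, 0.0968, 0.0467]
orientation: [0.0, -0.207, 0.978, -0.0]
wrist_force: [0.2, -0.6, -0.4]
finger_gap: 0.0301
grip_force: 0.0
```

step_arm(
  moves=[
    [[0, 0, -5], [0, 0, 0], 30],
    [[0, 0, -12], [0, 0, 0], 30],
    [[0, 0, -25], [0, 0, 0], 30],
    [[0, 0, -50], [0, 0, 0], 30],
    [[0, 0, -85], [0, 0, 0], 30],
    [[0, 0, -120], [0, 0, 0], 30],
    [[0, 0, -120], [0, 0, 0], 30],
    [[0, 0, -120], [0, 0, 0], 30],
  ],
)

```text
clock: 17.83
tcp_pos: [0.471, 0.0968, 0.1696]
orientation: [0.003, -0.207, 0.978, -0.001]
wrist_force: [0.1, -0.2, 0.1]
finger_gap: 0.0302
grip_force: 0.0
```

Run:
```python
exec(open('chk.py').read())
w,pw=grab('wrist','w8.png');print(s['clock'])
h=cv2.cvtColor(cv2.imread('pics/w8.png'),cv2.COLOR_BGR2HSV)
for nm,m,z in(('brass',(h[...,0]>12)&(h[...,0]<28)&(h[...,1]>130)&(h[...,2]>70),.026),('blue',(h[...,0]>98)&(h[...,0]<132)&(h[...,1]>80),.07)):
  n,l,st,c=cv2.connectedComponentsWithStats(m.astype(np.uint8))
  for i in range(1,n):
    if st[i,4]>60:print(nm,st[i],[onz(pw,*c[i],zz).round(4).tolist() for zz in(z,.041)])
for X in([.4655,.1],[.662,.172]):print(proj(pw,[*X,.07]))
P=np.array([.5638,.1381])+.05*np.array([np.cos(np.radians(22.5)),np.sin(np.radians(22.5))]);print('pocket expected',P,proj(pw,[*P,.08]),proj(pw,[*P,.041]))
```

```text
yaw+90 203.84067804957937 centre in tool [-100.9    0.6  123.2] [ 0.  -0.2 -0.1]
17.8333
brass [287 180  23  13 190] [[0.4841, 0.0811, 0.026], [0.4801, 0.0805, 0.041]]
brass [566 290  41  44 538] [[0.4838, 0.4494, 0.026], [0.4798, 0.4309, 0.041]]
blue [315 182  16  16 123] [[0.4657, 0.0997, 0.07], [0.4727, 0.1032, 0.041]]
blue [302 296  28  29 417] [[0.5801, 0.1429, 0.07], [0.5996, 0.1511, 0.041]]
blue [592 380  24  19 244] [[0.5475, 0.4754, 0.07], [0.5634, 0.5199, 0.041]]
[322.40420846 188.89007234]
[309.07921267 376.14037368]
pocket expected [0.60999398 0.15723417] [315.84403471 342.11051911] [316.17551764 316.60790867]
```

```bash
python3 -c "
from workcell import env
print(env.hand_in())"
```

```text
the job is handed in; nothing more can be done
None
```

I stood the blue-labelled vial in the blue pocket and let go. I then pushed the spoke round to the brass stop, held it there at about 5 N for over a second, and left it resting against the screw. The job was handed in at about 18 s on the robot's clock.

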